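Turn off the gas at the classroom bench box

TASK

Turn off the gas at the service box on the classroom bench: push its grey cover back by the lip until it is fully open, sliding it and not lifting it out, then push the yellow lever inside clockwise (seen from above) as far as it goes, so that it stands square across its pipe. Nothing needs gripping: fingertips will do. Leave the cover open and the blue air lever as it stands, and do not disturb the cups and the tape roll around the box.

Things in the scene. Friction and masses are not known exactly. Their poses are not given: they have to be found in the camera images.
- box: White sheet-steel service box fixed to the bench, 330 mm deep (own x, from its robot-side front to its rear) by 290 mm wide (own y, to the left), side walls 94 mm high, 8 mm thick; z up, origin at the centre of its underside on the table. Hose nozzles stick out 36 mm in front, pipes 35 mm behind. The rear half is a closed deck (top z 81 mm) over which the cover slides.
- bay (a point): Centre of the floor (z 4 mm) of the open bay in the front half of the box, fixed to the box: inside 160 mm along box x by 274 mm along box y, front wall 82 mm high. It holds the two valves, under the cover at the start. The yellow and the blue valve may be in either of two places: pivots at box x -60 mm, box y -75 or +45 mm.
- cover (a joint): How far the grey cover has slid back along the box's x, in m: 0 closed, 0.150 fully open at its stop; starts 0 to 0.030. Slides stiffly (about 3 N) and stays where it is left. It is a sheet 165 mm (x) by 270 mm (y) by 4 mm, upper side at z 87 mm, between the side walls; it weighs 0.5 kg and only rests on its runners, so it could be lifted out.
- cover_lip (a point): Middle of the near (robot side) face of the cover's folded-up lip, at z 97.5 mm. The lip runs along the cover's front edge: 180 mm long (box y), 5 mm thick (box x), from the cover's upper side at z 87 mm up to z 108 mm. Moves with the cover; this face is pushed along the box's x to open it.
- yellow_lever (a joint): Angle in rad of the gas valve's lever (yellow sleeve, 52 x 15 x 11 mm): 0 open, pointing along its pipe to the box's front (-x); grows clockwise seen from above; 1.571 shut against its stop, pointing to the box's +y. Starts 0 to 0.30. Turns stiffly (about 0.22 N m) and stays where it is left.
- yellow_pivot (a point): On the upright turning axis of the yellow lever at mid-height of its sleeve, z 66 mm. The sleeve spans 20 to 72 mm from the axis, z 60.5 to 71.5 mm; pipe and valve body beneath it reach up to z 51 mm, stem and bare root of the lever (within 20 mm of the axis) z 70 mm.
- yellow_tip (a point): Middle of the outer end of the yellow lever's sleeve, 72 mm from the axis, z 66 mm; moves with the lever.
- blue_lever (a joint): Angle in rad of the air valve's lever (blue sleeve), same make and same meaning as the yellow one; starts 0 to 0.20 and must be left there.
- blue_pivot (a point): On the turning axis of the blue lever at the mid-height of its sleeve, z 66 mm.
- blue_tip (a point): Middle of the outer end of the blue lever's sleeve, 72 mm from the axis, z 66 mm.
- cup: Loose sky-blue plastic cup (about 50 g) standing mouth up on the bench beside the box, 76 mm across, 95 mm high; origin at the centre of its underside. Leave alone.
- cup_stack: Loose stack (about 120 g) of nested yellow cups, mouths down, standing on the bench beside the box, 79 mm across at the foot, 124 mm high; origin at the centre of its underside. Leave alone.
- tape: Loose roll of green tape lying flat on the bench to the left of the box, 100 mm across, 24 mm high; origin at the centre of its underside. Leave alone.

How it is judged:
On the way, in this order (a step that is already met when the one before it is completed fails the run):
1. the cover is slid fully back (at least 135 of 150 mm) while the yellow lever still stands open (value of joint cover above 0.135 m and value of joint yellow_lever below 0.6 rad), for 0.2 s.
2. the yellow lever is pushed shut to its stop (within 5 degrees) (value of joint yellow_lever above 1.485 rad), for 0.2 s.
At the end, for the whole second after the job is handed in: Cover open by at least 135 of 150 mm and down on its runners (within 4 mm); yellow lever within 5 degrees of its shut stop; both at rest; blue lever's tip within 12 mm of its start; cup, cup stack and tape roll within 15 mm of theirs (value of joint cover above 0.135 m and height (world z) of cover_lip below 0.1015 m and value of joint yellow_lever above 1.485 rad and velocity of joint yellow_lever between -0.02 and 0.02 rad/s and velocity of joint cover between -0.005 and 0.005 m/s and distance of blue_tip from where it was at the start of the episode below 0.012 m and distance of each of cup, cup_stack, tape from where it was at the start of the episode below 0.015 m); the robot touches nothing.
It fails at once if the cover is lifted off its runners by more than 8 mm (height (world z) of cover_lip above 0.1055 m).
It fails at once if the blue lever is moved (tip by more than 12 mm) (distance of blue_tip from where it was at the start of the episode above 0.012 m).
It fails at once if the cup is moved by more than 15 mm, lifted or tipped (distance of cup from where it was at the start of the episode above 0.015 m or angle between cup's own z axis and vertical above 0.3 rad).
It fails at once if the cup stack is moved by more than 15 mm, lifted or tipped (distance of cup_stack from where it was at the start of the episode above 0.015 m or angle between cup_stack's own z axis and vertical above 0.3 rad).
It fails at once if the tape roll is moved by more than 15 mm or lifted (distance of tape from where it was at the start of the episode above 0.015 m).
It also fails if it takes over 54 s, if anything falls off the work surface, if the arm or the gripper's body presses on something with over 40 N, if the wrist force passes 120 N, or if a joint passes its speed limit or range.

ROBOT

A 6-joint arm with a two-finger parallel gripper is mounted at the origin on the work surface. World frame = base frame: x ahead of the robot, y to its left, z up, the work surface at z = 0. Lengths are in m, angles in rad, forces in N, time in s.
With the tool pointing down it reaches from about 0.3 to 0.775 m from the base axis. Payload 14.6 kg.
Tool frame: the origin (TCP) lies at the very end of the fingers, on their centre line; the grasp point (between the pads) lies 19 mm behind it; z points along the fingers, y is the direction in which the jaws open and shut (so a half turn about z gives the same grasp; the last joint's range is limited). The gripper opens to 94 mm and grips with 3 to 60 N. Pads are 16 mm wide; open, the fingers measure 119 mm over their backs; the gripper's body (75 mm by 177 mm) begins 78 mm behind the grasp point.
Start: joints at [-1.34, 0.3, 1.521, -0, 1.321, -0.067], TCP at [0.161, -0.526, 0.205] pointing down, gripper open.
Joint ranges: [-3.03, 3.03], [-0.79, 2.21], [0.23, 2.52], [-1.04, 4.18], [0, 3.07], [-2.55, 2.55]. Speed limits (rad/s): [2.22, 2.22, 2.57, 3.14, 3.14, 3.14].

INTERFACE

Orientations are given as a unit quaternion [w, x, y, z].
In Python, from rig import get_state, snapshot, camera_info, hand_in gives the robot as it stands.
- The arm moves only by the tool drive_tool, never from a script. Its arguments are lists of equal length, an entry for each row: "delta_rot": the turn, a rotation vector about the tool's x, y, z in degrees, a list of three; "offset": the shift along the tool's x, y, z in m, a list of three; "claw": the opening, from 0 (shut) to 1 (fully open). A call has 1 to 20 rows; each row is the pose to reach, as a shift and turn from the pose commanded when the call began, along the tool's axes at that moment; what a row does not reach only later rows make up. A row lasts 1/12 s, in which the tool goes at most 41.7 mm and 7.16 degrees, less where a joint would pass 70% of its speed; a pose out of reach is approached as far as the arm can. A call with a gripper value outside its range is refused whole. The fingers move at their own pace and stop on an object; the grip force is fixed at half the most. Time passes only in rows, so rows that repeat a pose let the fingers close. It gives the time, the measured TCP pose, the force and the opening at its end, in the units of the state.
- get_state(): the state, without advancing time (a new reading comes with each control period).
- snapshot(name): name is "scene" or "top"; returns the picture (420x560x3 uint8, red, green, blue); there is no depth.
- camera_info(name): a dict with "fx", "fy", "cx", "cy" (pixels), "world_to_cam" (4x4, takes a point from world to camera coordinates). Camera axes: x right, y up, looking along -z (the intrinsics and any distortion apply to the point x, -y, -z); pixel columns grow to the right and rows downward; lengths in m; the calibration is good to about 2 mm. A picture is of the moment at which its call begins. camera_info takes no time and is no camera call.
- hand_in(): hands the job in, once; it reports no verdict.
The state is a dict: "time_s": time; "joints": joint angles; "qd": joint speeds; "joint_torque": joint torques, N m; "ee_pos": TCP position; "ee_rot": TCP orientation; "contact_force": force on the tool from outside, world axes, zero at the start; "torque": the same for the moment, N m; "gripper_width": opening from 0.0 (shut) to 1.0 (fully open).
Only numpy, scipy, OpenCV 4.12 (cv2) and the standard library are available. Lean on these libraries where they do the work, as an engineer would, in place of code of your own. Each camera call takes 0.05 s, during which the arm holds its last target.

## Working session

There is one attempt and no reset: what is moved stays moved. The work goes in short steps, Python scripts to look and compute and a tool call to move; the robot and the scene stay as the last step left them, time stands still between calls to the robot, and variables do not carry over. Pictures are saved under pics/ and viewed, and the job is handed in when it is done.

Besides the shell and the picture viewer there is one more tool, called after ">>>" as a command line: name --argument value ..., lists and objects as JSON in quotes. drive_tool: Moves the arm, as the interface text tells. Its arguments: {"type":"object","properties":{"delta_rot":{"type":"array"},"offset":{"type":"array"},"claw":{"type":"array"}},"required":["delta_rot","offset","claw"]}

```bash
mkdir -p pics
python3 - <<'E'
from rig import *
import cv2
for n in("scene","top"):
    cv2.imwrite(f"pics/{n}0.png",snapshot(n)[:,:,::-1]); print(n,camera_info(n))
print(get_state())
E
```

```text
scene {'fx': 475.8557963023044, 'fy': 475.8557963023044, 'cx': 283.19156468674396, 'cy': 217.10560493461517, 'world_to_cam': array([[ 1.83021737e-01,  9.83108867e-01,  8.97874199e-08,
        -1.34155557e-01],
       [-7.73596846e-01,  1.44017603e-01,  6.17095495e-01,
         4.14987303e-01],
       [ 6.06672040e-01, -1.12941959e-01,  7.86888270e-01,
        -1.64064687e+00],
       [ 0.00000000e+00,  0.00000000e+00,  0.00000000e+00,
         1.00000000e+00]])}
top {'fx': 387.4313005851672, 'fy': 387.4313005851672, 'cx': 281.47822633089146, 'cy': 207.45073830804702, 'world_to_cam': array([[ 3.37360221e-03, -9.99878755e-01, -1.52017541e-02,
         1.34140108e-02],
       [ 9.86996340e-01,  8.86306238e-04,  1.60740283e-01,
        -6.13978738e-01],
       [-1.60707321e-01, -1.55463494e-02,  9.86879662e-01,
        -8.09392106e-01],
       [ 0.00000000e+00,  0.00000000e+00,  0.00000000e+00,
         1.00000000e+00]])}
{'time_s': 0.1, 'joints': array([-1.33957611e+00,  3.00392736e-01,  1.52153230e+00, -2.46678804e-05,
        1.32068951e+00, -6.65997448e-02]), 'qd': array([ 8.22267639e-05, -4.18850369e-04, -1.30854935e-03, -1.17265959e-03,
        2.51963164e-04,  5.54335841e-05]), 'joint_torque': array([ 7.30574757e-04, -5.32645476e+01, -3.53283620e+01,  7.09515042e-02,
        2.35044683e-02, -4.26154634e-05]), 'ee_pos': array([ 0.16132651, -0.52555774,  0.20494995]), 'ee_rot': array([-5.08233478e-04,  9.88932798e-01,  1.48363272e-01, -5.39167581e-05]), 'contact_force': array([ 0.29412439, -0.97461275, -0.47092682]), 'torque': array([-0.0010692 ,  0.03580886,  0.01466681]), 'gripper_width': 0.997213521352466}
```

View pics/scene0.png

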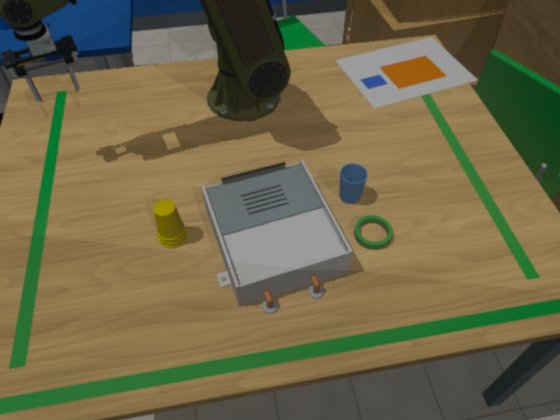

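View pics/top0.png

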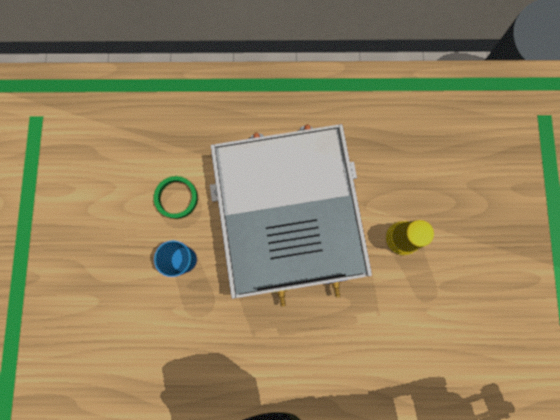

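```bash
cat > h.py <<'E'
import numpy as np
from rig import *
def ray(n,u,v,z):
    c=camera_info(n);M=c["world_to_cam"];R=M[:3,:3];t=M[:3,3]
    d=R.T@np.array([(u-c["cx"])/c["fx"],-(v-c["cy"])/c["fy"],-1]);o=-R.T@t
    return (o+d*(z-o[2])/d[2])
def proj(n,p):
    c=camera_info(n);M=c["world_to_cam"];q=M[:3,:3]@np.array(p)+M[:3,3]
    return np.array([c["cx"]+c["fx"]*q[0]/-q[2],c["cy"]+c["fy"]*-q[1]/-q[2]])
E
python3 - <<'E'
import cv2
a=cv2.imread("pics/top0.png")[115:310,200:385]
cv2.imwrite("pics/t1.png",cv2.resize(a,None,fx=3,fy=3,interpolation=cv2.INTER_CUBIC))
a=cv2.imread("pics/scene0.png")[155:315,195:360]
cv2.imwrite("pics/s1.png",cv2.resize(a,None,fx=3.6,fy=3.6,interpolation=cv2.INTER_CUBIC))
E
```

```text
(no output)
```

View pics/t1.png

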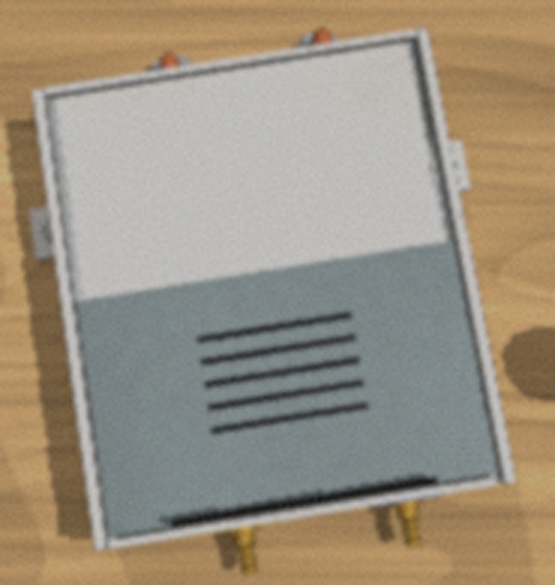

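View pics/s1.png

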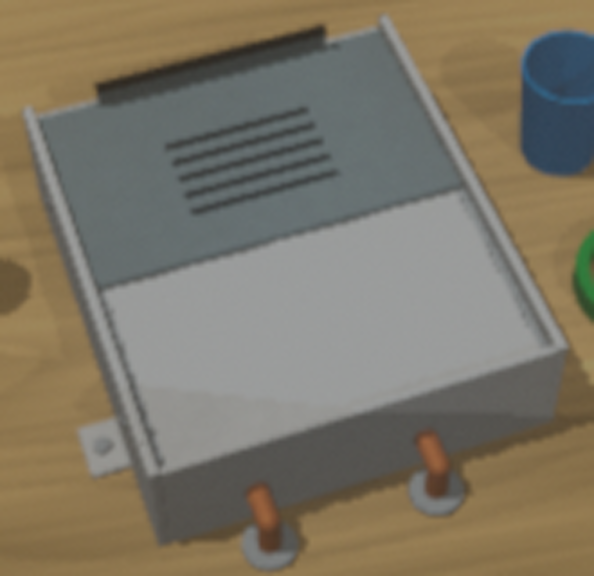

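Run:
```python
from h import *
def T(u,v,z): return ray("top",u/3+200-.33,v/3+115-.33,z)[:2]
fr,fl,rl,rr=[T(*p,.094) for p in((513,482),(97,548),(34,90),(427,30))]
print(fr,fl,rl,rr)
f=(fr+fl)/2;r=(rl+rr)/2;print("len",np.linalg.norm(r-f),np.linalg.norm(fl-fr),np.linalg.norm(rl-rr))
print("yaws",np.degrees([np.arctan2(*(r-f)[::-1]),np.arctan2(*(fl-fr)[::-1])-np.pi/2,np.arctan2(*(rl-rr)[::-1])-np.pi/2]))
c=(f+r)/2;X=(r-f)/np.linalg.norm(r-f);Y=np.array([-X[1],X[0]]);print("c",c)
def B(p): return np.array([(p-c)@X,(p-c)@Y])
for nm,u,v,z in(("cov rear L",80,298,.087),("rear R",445,242,.087),("lipL",170,524,.108),("lipR",437,485,.108)): print(nm,B(T(u,v,z)))
def S(u,v,z): return ray("scene",u/3.6+195-.33,v/3.6+155-.33,z)[:2]
# scene: front left corner(383,18)? rear
for nm,u,v,z in(("FL",385,17,.094),("FR",28,110,.094),("RL",567,347,.094),("RR",152,474,.094),("covL",462,188,.087),("covR",100,288,.087),("lipL",326,28,.108),("lipR",97,86,.108)): print(nm,S(u,v,z),B(S(u,v,z)))
```

```text
[ 0.46683344 -0.16810677] [0.42185407 0.1138183 ] [0.74432904 0.16710428] [ 0.78905779 -0.11684573]
len 0.32656059067242554 0.28549060226601164 0.28745132611466245
yaws [9.21112947 9.06478461 8.95186296]
c [ 0.60551859 -0.00100748]
cov rear L [0.00947116 0.13215312]
rear R [ 0.00801648 -0.12912043]
lipL [-0.15442337  0.09039743]
lipR [-0.15703844 -0.08954314]
FL [0.42462559 0.10944813] [-0.16087946  0.13798737]
FR [ 0.47066575 -0.16898773] [-0.16000303 -0.14422788]
RL [0.74648296 0.16445721] [0.16563309 0.14076648]
RR [ 0.79147054 -0.11710673] [ 0.16496979 -0.14436805]
covL [0.59600363 0.12977606] [0.01154265 0.13062019]
covR [ 0.63673542 -0.13409447] [ 0.00951068 -0.13636783]
lipL [0.4415251  0.05989198] [-0.15213047  0.08636509]
lipR [ 0.46919634 -0.11645563] [-0.15304452 -0.09213796]
```

>>> drive_tool --delta_rot '[[0,0,4],[0,0,7.9],[0,0,7.9],[0,0,7.9],[0,0,7.9],[0,0,7.9],[0,0,7.9],[0,0,7.9],[0,0,7.9],[0,0,7.9],[0,0,7.9],[0,0,7.9],[0,0,7.9],[0,0,7.9],[0,0,7.9],[0,0,7.9],[0,0,7.9],[0,0,7.9],[0,0,7.9],[0,0,7.9]]' --offset '[[0.02,-0.02,0],[0.045,-0.045,0],[0.3965,-0.395,0],[0.3965,-0.395,0],[0.3965,-0.395,0],[0.3965,-0.395,0],[0.3965,-0.395,0],[0.3965,-0.395,0],[0.3965,-0.395,0],[0.3965,-0.395,0],[0.3965,-0.395,0],[0.3965,-0.395,0],[0.3965,-0.395,0],[0.3965,-0.395,0],[0.3965,-0.395,0],[0.3965,-0.395,0],[0.3965,-0.395,0],[0.3965,-0.395,0],[0.3965,-0.395,0],[0.3965,-0.395,0]]' --claw '[1,1,1,1,1,1,1,1,1,1,1,1,1,1,1,1,1,1,1,1]'

```text
time_s: 1.77
ee_pos: [0.4243, -0.0328, 0.2055]
ee_rot: [0.0, 0.997, 0.079, 0.0]
contact_force: [-0.7, -0.5, 0.5]
gripper_width: 0.999
```

>>> drive_tool --delta_rot '[[0,0,0],[0,0,0],[0,0,0],[0,0,0],[0,0,0],[0,0,0]]' --offset '[[0,0,0.03],[0,0,0.06],[0,0,0.09],[0,0,0.112],[0,0,0.112],[0,0,0.112]]' --claw '[1,1,1,1,1,1]'

```text
time_s: 2.27
ee_pos: [0.4242, -0.0322, 0.0936]
ee_rot: [-0.0, 0.997, 0.079, -0.001]
contact_force: [-0.6, -0.2, 0.1]
gripper_width: 1.0
```

Run:
```python
from h import *
import cv2
for n,(r0,r1,c0,c1) in(("top",(115,320,190,390)),("scene",(145,315,190,365))):
    a=snapshot(n)[r0:r1,c0:c1,::-1]
    cv2.imwrite(f"pics/{n}2.png",cv2.resize(a,None,fx=2.8,fy=2.8,interpolation=cv2.INTER_CUBIC))
```

```text
(no output)
```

View pics/scene2.png

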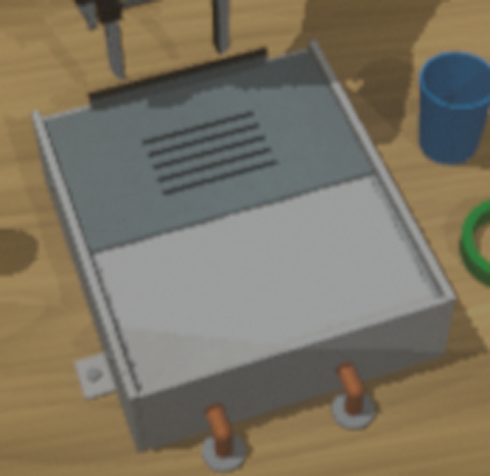

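The scene view shows both fingertips, at (118,72) and (222,48), just in front of the lip, which runs (90,98)–(266,53). They are centred well enough to push.

>>> drive_tool --delta_rot '[[0,0,0],[0,0,0],[0,0,0],[0,0,0],[0,0,0],[0,0,0],[0,0,0],[0,0,0],[0,0,0],[0,0,0],[0,0,0],[0,0,0],[0,0,0],[0,0,0],[0,0,0],[0,0,0]]' --offset '[[0.006,0,0],[0.012,0,0],[0.017,0,0],[0.021,0,0],[0.025,0,0],[0.03,0,0],[0.035,0,0],[0.04,0,0],[0.046,0,0],[0.052,0,0],[0.06,0,0],[0.068,0,0],[0.076,0,0],[0.084,0,0],[0.09,0,0],[0.09,0,0]]' --claw '[1,1,1,1,1,1,1,1,1,1,1,1,1,1,1,1]'

```text
time_s: 3.7
ee_pos: [0.5146, -0.0174, 0.0934]
ee_rot: [0.0, 0.997, 0.08, 0.0]
contact_force: [-0.3, -0.2, 0.5]
gripper_width: 0.997
```

Run:
```python
from h import *
import cv2
for n,(r0,r1,c0,c1) in(("top",(115,320,190,390)),("scene",(145,315,190,365))):
    a=snapshot(n)[r0:r1,c0:c1,::-1]
    cv2.imwrite(f"pics/{n}3.png",cv2.resize(a,None,fx=2.8,fy=2.8,interpolation=cv2.INTER_CUBIC))
```

```text
(no output)
```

View pics/scene3.png

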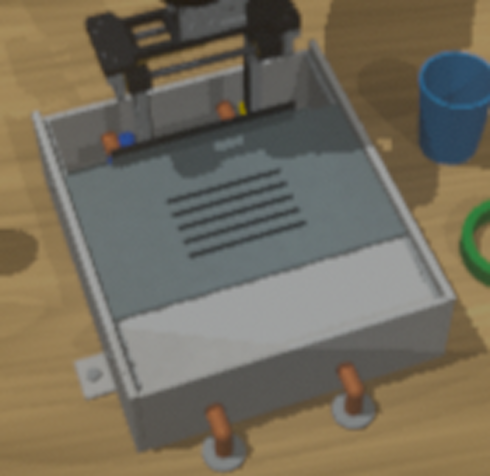

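>>> drive_tool --delta_rot '[[0,0,0],[0,0,0],[0,0,0],[0,0,0],[0,0,0],[0,0,0],[0,0,0],[0,0,0],[0,0,0],[0,0,0],[0,0,0],[0,0,0],[0,0,0]]' --offset '[[0.005,0,0],[0.012,0,0],[0.02,0,0],[0.028,0,0],[0.036,0,0],[0.044,0,0],[0.05,0,0],[0.056,0,0],[0.061,0,0],[0.065,0,0],[0.068,0,0],[0.07,0,0],[0.071,0,0]]' --claw '[1,1,1,1,1,1,1,1,1,1,1,1,1]'

```text
time_s: 4.88
ee_pos: [0.5834, -0.0061, 0.0934]
ee_rot: [-0.0, 0.997, 0.08, -0.0]
contact_force: [-7.6, -0.4, 1.2]
gripper_width: 1.003
```

>>> drive_tool --delta_rot '[[0,0,0],[0,0,0],[0,0,0]]' --offset '[[0.002,0,0],[0.003,0,0],[0.004,0,0]]' --claw '[1,1,1]'

```text
time_s: 5.13
ee_pos: [0.5839, -0.0061, 0.0932]
ee_rot: [0.0, 0.997, 0.08, -0.005]
contact_force: [-36.5, -5.1, 18.2]
gripper_width: 1.003
```

>>> drive_tool --delta_rot '[[0,0,0],[0,0,0],[0,0,0]]' --offset '[[0.001,0,0],[0.002,0,0],[0.003,0,0]]' --claw '[1,1,1]'

```text
time_s: 5.38
ee_pos: [0.5843, -0.006, 0.0931]
ee_rot: [0.0, 0.997, 0.08, -0.008]
contact_force: [-59.2, -7.4, 30.8]
gripper_width: 0.998
```

The stop is reached, since the force rises with no further travel. Backing off.

>>> drive_tool --delta_rot '[[0,0,0],[0,0,0],[0,0,0],[0,0,0],[0,0,0],[0,0,0]]' --offset '[[-0.003,0,0],[-0.007,0,0],[-0.012,0,0],[-0.018,0,0],[-0.024,0,0],[-0.024,0,0]]' --claw '[1,1,1,1,1,1]'

```text
time_s: 5.88
ee_pos: [0.566, -0.0091, 0.0936]
ee_rot: [0.0, 0.997, 0.08, 0.0]
contact_force: [0.3, 0.6, 0.1]
gripper_width: 0.997
```

>>> drive_tool --delta_rot '[[0,0,0],[0,0,0],[0,0,0],[0,0,0],[0,0,0],[0,0,0],[0,0,0],[0,0,0],[0,0,0],[0,0,0],[0,0,0],[0,0,0]]' --offset '[[0,0,-0.03],[0,0,-0.06],[0,0,-0.1],[-0.04,0,-0.12],[-0.08,0,-0.12],[-0.12,0,-0.12],[-0.16,0,-0.12],[-0.2,0,-0.12],[-0.2,0,-0.12],[-0.2,0,-0.12],[-0.2,0,-0.12],[-0.2,0,-0.12]]' --claw '[0,0,0,0,0,0,0,0,0,0,0,0]'

```text
time_s: 6.88
ee_pos: [0.3702, -0.0407, 0.2135]
ee_rot: [-0.0, 0.997, 0.08, 0.0]
contact_force: [-0.3, -0.5, -0.1]
gripper_width: 0.19
```

Run:
```python
from h import *
import cv2
for n,(r0,r1,c0,c1) in(("top",(115,320,190,390)),("scene",(145,315,190,365))):
    f=snapshot(n)[:,:,::-1]; cv2.imwrite(f"pics/{n}4full.png",f)
    a=f[r0:r1,c0:c1]
    cv2.imwrite(f"pics/{n}4.png",cv2.resize(a,None,fx=2.8,fy=2.8,interpolation=cv2.INTER_CUBIC))
s=get_state();print(s["ee_pos"],s["gripper_width"],s["contact_force"])
```

```text
[ 0.36995619 -0.04064999  0.21319241] 0.09804580822180203 [ 0.68628485  0.68028364 -0.34957608]
```

View pics/scene4.png

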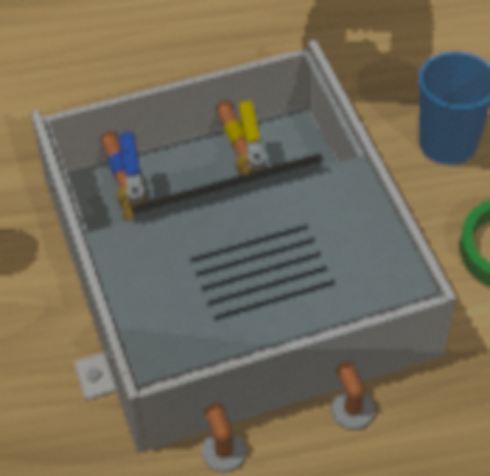

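View pics/top4.png

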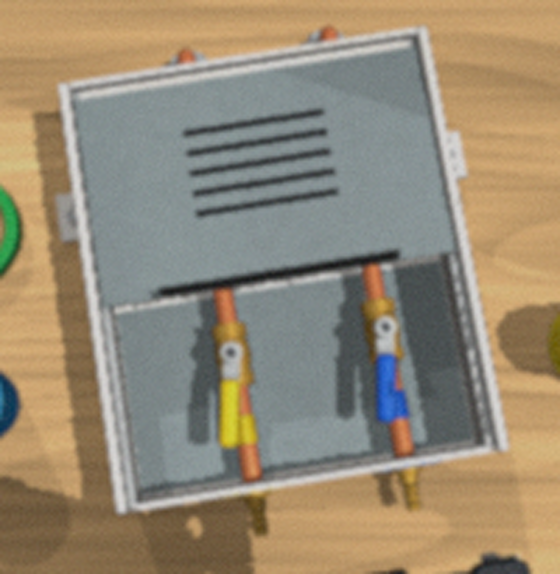

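```bash
cat >> h.py <<'E'
c0=np.array([.607,-.002]);a=np.radians(9.1);X=np.array([np.cos(a),np.sin(a)]);Y=np.array([-X[1],X[0]])
def B(p): return np.array([(p[:2]-c0)@X,(p[:2]-c0)@Y])
def W(x,y): return c0+x*X+y*Y
E
python3 - <<'E'
from h import *
def T(u,v,z): return ray("top",u/2.8+190-.33,v/2.8+115-.33,z)
def S(u,v,z): return ray("scene",u/2.8+190-.33,v/2.8+145-.33,z)
for nm,u,v,z in(("yp",231,352,.070),("ytip",229,446,.0715),("yroot",231,380,.0715),("bp",385,327,.07),("btip",389,420,.0715),("lipL",160,294,.108),("lipR",398,255,.108)): print("T",nm,T(u,v,z)[:2],B(T(u,v,z)))
for nm,u,v,z in(("yp",256,153,.07),("ytip",246,102,.0715),("bp",135,186,.07),("btip",127,133,.0715),("lipL",322,157,.108),("lipR",133,207,.108)): print("S",nm,S(u,v,z)[:2],B(S(u,v,z)))
s=get_state();print(s["joints"],s["time_s"])
E
```

```text
T yp [0.53936723 0.03405521] [-0.06107911  0.04629808]
T ytip [0.4687017  0.03498807] [-0.13070769  0.05839552]
T yroot [0.51803408 0.03384239] [-0.08217741  0.04946195]
T bp [ 0.5587143  -0.08352021] [-0.06057105 -0.07285741]
T btip [ 0.48839923 -0.08527875] [-0.13027924 -0.06347292]
T lipL [0.57892953 0.08506228] [-0.01394757  0.09040607]
T lipR [ 0.60813224 -0.09001059] [-0.01280159 -0.08708194]
S yp [0.53695985 0.0308448 ] [-0.06396394  0.04350883]
S ytip [0.47226541 0.03278091] [-0.12753791  0.05565251]
S bp [ 0.55587613 -0.08697194] [-0.06391941 -0.07581681]
S btip [ 0.4909042  -0.08638387] [-0.12798059 -0.06496031]
S lipL [0.58427651 0.08326907] [-0.0089515   0.08778976]
S lipR [ 0.6100951  -0.09271544] [-0.01129123 -0.09006319]
[-2.07964032e-01 -1.17786461e-01  1.95823293e+00  3.86568600e-05
  1.30190859e+00  1.20247309e+00] 6.9833
```

Run:
```python
from h import *
s=get_state();b=B(s["ee_pos"]);print(b,s["ee_pos"][2],s["gripper_width"])
q=np.array([-.110,.008]);print("ins",q-b)
P=np.array([-.060,.0455])
for i,t in enumerate(np.linspace(.17,1.64,19)):
    r=.042+.016*i/18
    d=np.array([-np.cos(t),np.sin(t)]);n=np.array([np.sin(t),np.cos(t)])
    C=P+r*d-.0075*n-[.008,.0125]
    print(round(t,2),np.round((C-q)*1e3,1),"abs",np.round(C*1e3,0))
```

```text
[-0.24017314 -0.00067314] 0.213192412076365 0.09804580822180203
ins [0.13017314 0.00867314]
0.17 [-0.7 24.7] abs [-111.   33.]
0.25 [-1.4 28.4] abs [-111.   36.]
0.33 [-1.8 32.2] abs [-112.   40.]
0.42 [-1.9 36.1] abs [-112.   44.]
0.5 [-1.6 40.1] abs [-112.   48.]
0.58 [-1.  44.1] abs [-111.   52.]
0.66 [ 0.  48.1] abs [-110.   56.]
0.74 [ 1.4 52. ] abs [-109.   60.]
0.82 [ 3.1 55.9] abs [-107.   64.]
0.9 [ 5.2 59.7] abs [-105.   68.]
0.99 [ 7.7 63.3] abs [-102.   71.]
1.07 [10.5 66.8] abs [-100.   75.]
1.15 [13.6 70. ] abs [-96.  78.]
1.23 [17.1 73. ] abs [-93.  81.]
1.31 [20.9 75.7] abs [-89.  84.]
1.4 [24.9 78.2] abs [-85.  86.]
1.48 [29.2 80.3] abs [-81.  88.]
1.56 [33.8 82. ] abs [-76.  90.]
1.64 [38.5 83.4] abs [-71.  91.]
```

>>> drive_tool --delta_rot '[[0,0,0],[0,0,0],[0,0,0],[0,0,0],[0,0,0],[0,0,0],[0,0,0],[0,0,0],[0,0,0],[0,0,0],[0,0,0],[0,0,0],[0,0,0],[0,0,0]]' --offset '[[0.03,-0.002,0],[0.06,-0.004,0],[0.09,-0.006,0],[0.115,-0.008,0],[0.13,-0.0087,0],[0.13,-0.0087,0],[0.13,-0.0087,0.03],[0.13,-0.0087,0.06],[0.13,-0.0087,0.09],[0.13,-0.0087,0.115],[0.13,-0.0087,0.135],[0.13,-0.0087,0.148],[0.13,-0.0087,0.155],[0.13,-0.0087,0.155]]' --claw '[0,0,0,0,0,0,0,0,0,0,0,0,0,0]'

```text
time_s: 8.15
ee_pos: [0.4953, -0.0114, 0.0571]
ee_rot: [-0.0, 0.997, 0.08, -0.001]
contact_force: [0.0, 0.1, 0.8]
gripper_width: 0.007
```

Run:
```python
from h import *
import cv2
for n,(r0,r1,c0,c1) in(("top",(115,320,190,390)),("scene",(145,315,190,365))):
    f=snapshot(n)[:,:,::-1]
    a=f[r0:r1,c0:c1]
    cv2.imwrite(f"pics/{n}5.png",cv2.resize(a,None,fx=2.8,fy=2.8,interpolation=cv2.INTER_CUBIC))
s=get_state();print(B(s["ee_pos"]),s["ee_pos"],s["gripper_width"],s["contact_force"])
```

```text
[-0.11071459  0.00812573] [ 0.49639373 -0.01148695  0.05898207] 0.005464964400940481 [-0.81534064 -0.52580077 -0.2059527 ]
```

View pics/scene5.png

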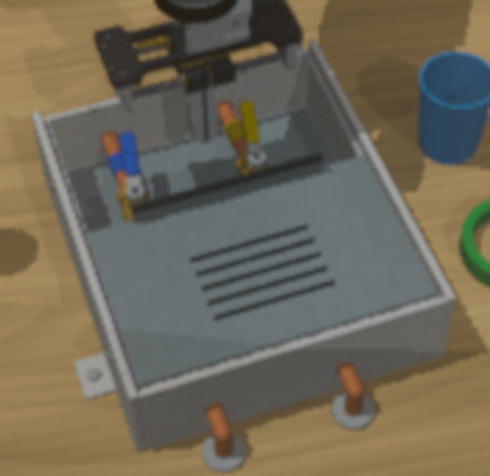

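The closed fingertips hang between the two levers at about (205,138). The yellow lever is to their right in the image, which is the box's +y side, and neither lever is touched. Now sweeping it.

>>> drive_tool --delta_rot '[[0,0,0],[0,0,0],[0,0,0],[0,0,0],[0,0,0],[0,0,0],[0,0,0],[0,0,0],[0,0,0],[0,0,0],[0,0,0],[0,0,0]]' --offset '[[0,-0.006,0.002],[0,-0.013,0.002],[0,-0.02,0.002],[-0.001,-0.025,0.002],[-0.001,-0.028,0.002],[-0.002,-0.032,0.002],[-0.002,-0.036,0.002],[-0.002,-0.04,0.002],[-0.001,-0.044,0.002],[0,-0.048,0.002],[0.001,-0.052,0.002],[0.003,-0.056,0.002]]' --claw '[0,0,0,0,0,0,0,0,0,0,0,0]'

```text
time_s: 9.25
ee_pos: [0.4902, 0.0442, 0.0566]
ee_rot: [0.0, 0.997, 0.08, 0.0]
contact_force: [-0.6, -6.1, 0.4]
gripper_width: 0.005
```

Run:
```python
from h import *
import cv2
for n,(r0,r1,c0,c1) in(("scene",(145,315,190,365)),):
    f=snapshot(n)[:,:,::-1]
    a=f[r0:r1,c0:c1]
    cv2.imwrite(f"pics/{n}6.png",cv2.resize(a,None,fx=2.8,fy=2.8,interpolation=cv2.INTER_CUBIC))
s=get_state();print(B(s["ee_pos"]),s["ee_pos"],s["gripper_width"],s["contact_force"])
```

```text
[-0.10782236  0.06467517] [0.49030582 0.04480818 0.05661089] 0.005447958118384909 [-1.87247443 -2.8613679  -0.04582514]
```

View pics/scene6.png

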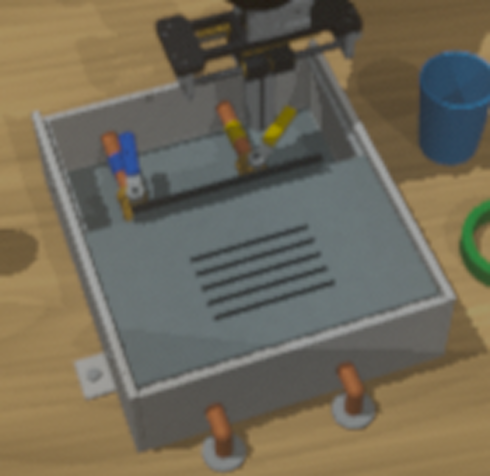

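The yellow lever has turned about half way, with its tip at (290,112), and the blue one is unchanged. Continuing the arc.

>>> drive_tool --delta_rot '[[0,0,0],[0,0,0],[0,0,0],[0,0,0],[0,0,0],[0,0,0],[0,0,0],[0,0,0],[0,0,0],[0,0,0]]' --offset '[[0.002,-0.004,0],[0.005,-0.007,0],[0.0075,-0.011,0],[0.0105,-0.014,0],[0.014,-0.017,0],[0.018,-0.02,0],[0.022,-0.022,0],[0.026,-0.024,0],[0.03,-0.026,0],[0.032,-0.026,0]]' --claw '[0,0,0,0,0,0,0,0,0,0]'

```text
time_s: 10.13
ee_pos: [0.5154, 0.0747, 0.0559]
ee_rot: [0.001, 0.997, 0.08, -0.003]
contact_force: [-27.0, -8.8, 17.0]
gripper_width: 0.0
```

>>> drive_tool --delta_rot '[[0,0,0],[0,0,0],[0,0,0]]' --offset '[[0.001,0,0],[0.0025,0,0],[0.0025,0,0]]' --claw '[0,0,0]'

```text
time_s: 10.38
ee_pos: [0.5155, 0.0748, 0.0559]
ee_rot: [0.001, 0.997, 0.08, -0.006]
contact_force: [-34.2, -10.1, 23.8]
gripper_width: 0.003
```

>>> drive_tool --delta_rot '[[0,0,0],[0,0,0],[0,0,0],[0,0,0],[0,0,0],[0,0,0],[0,0,0],[0,0,0],[0,0,0],[0,0,0],[0,0,0],[0,0,0],[0,0,0],[0,0,0],[0,0,0],[0,0,0],[0,0,0]]' --offset '[[-0.005,0,0],[-0.011,0,0],[-0.018,0,0],[-0.025,0,0],[-0.03,0,0],[-0.03,0,0],[-0.03,0,-0.03],[-0.03,0,-0.06],[-0.03,0,-0.09],[-0.03,0,-0.12],[-0.03,0,-0.155],[-0.07,0.03,-0.155],[-0.11,0.06,-0.155],[-0.14,0.08,-0.155],[-0.165,0.09,-0.155],[-0.165,0.09,-0.155],[-0.165,0.09,-0.155]]' --claw '[0,0,0,0,0,0,0,0,0,0,0,0,0,0,0,0,0]'

```text
time_s: 11.8
ee_pos: [0.3713, -0.0404, 0.2121]
ee_rot: [0.0, 0.997, 0.079, 0.001]
contact_force: [0.4, -0.2, 0.4]
gripper_width: 0.005
```

Run:
```python
from h import *
import cv2
for n,(r0,r1,c0,c1) in(("top",(115,320,190,390)),("scene",(145,315,190,365))):
    f=snapshot(n)[:,:,::-1];cv2.imwrite(f"pics/{n}7full.png",f)
    a=f[r0:r1,c0:c1]
    cv2.imwrite(f"pics/{n}7.png",cv2.resize(a,None,fx=2.8,fy=2.8,interpolation=cv2.INTER_CUBIC))
s=get_state();print(B(s["ee_pos"]),s["ee_pos"],s["contact_force"])
```

```text
[-2.37652863e-01  1.50426515e-04] [ 0.37231449 -0.03943818  0.21175943] [0.29310517 0.05355299 0.19645757]
```

View pics/top7.png

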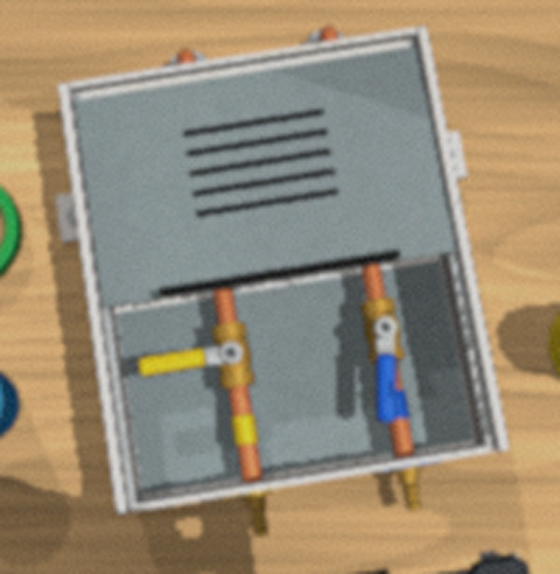

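View pics/scene7.png

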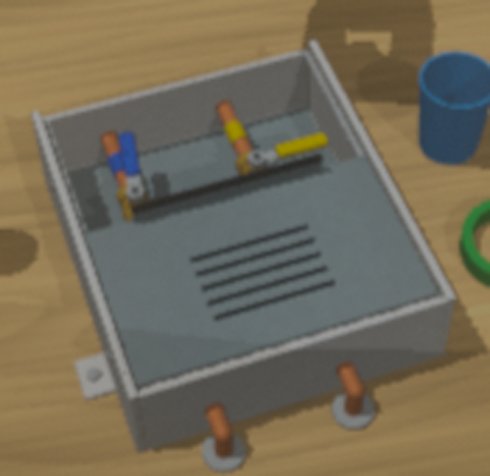

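The yellow lever now stands across its pipe, from (230,352) to (140,366) in the top crop. The lip and the blue lever are unchanged. Measuring the angle and checking the loose objects.

Run:
```python
from h import *
import cv2
for n,z in(("top",.0715),("scene",.069)):
    A=cv2.imread(f"pics/{n}7full.png"); h=cv2.cvtColor(A,cv2.COLOR_BGR2HSV)
    m=cv2.inRange(h,(22,170,90),(34,255,255)); 
    if n=="top": m[:,:235]=0; m[:,264:]=0
    else: m[:,:288]=0; m[:,309:]=0
    m[:140]=0;m[270:]=0
    k,l,st,ce=cv2.connectedComponentsWithStats(m); i=1+np.argmax(st[1:,4]); print(n,st[i],ce[i])
    pts=np.argwhere(l==i)[:,::-1].astype(float)
    b=np.array([B(ray(n,u,v,z)) for u,v in pts]).astype(np.float32)
    vx,vy,x0,y0=cv2.fitLine(b,cv2.DIST_L2,0,.01,.01).ravel()
    if vy<0:vx,vy=-vx,-vy
    print("theta line",np.degrees(np.arctan2(vy,-vx)),"centroid",x0,y0,"theta via pivot",np.degrees(np.arctan2(y0-.0455,-(x0+.061))))
    O=cv2.imread(f"pics/{n}4full.png");
    if n=="scene": O0=cv2.imread("pics/scene0.png")
    else: O0=cv2.imread("pics/top0.png")
    H0=cv2.cvtColor(O0,cv2.COLOR_BGR2HSV)
    for nm,lo,hi,box in(("green",(45,80,40),(80,255,255),dict(top=(150,205,170,225),scene=(345,405,205,255))),("blue",(95,120,40),(115,255,255),dict(top=(145,200,235,285),scene=(330,375,155,210))),("stack",(22,170,60),(34,255,255),dict(top=(380,440,210,265),scene=(145,195,190,250)))):
        c0,c1,r0,r1=box[n]; o=[]
        for g in(H0,h):
            M=cv2.moments(cv2.inRange(g[r0:r1,c0:c1],lo,hi),True); o+=[round(M["m10"]/max(M["m00"],1),2),round(M["m01"]/max(M["m00"],1),2)]
        print(nm,o)
```

```text
top [240 240  23   9 130] [250.68461538 243.86153846]
theta line 90.713844 centroid -0.06137496 0.09261579 theta via pivot 89.54404
green [24.75, 26.41, 24.74, 26.52]
blue [29.04, 23.43, 29.05, 23.45]
stack [28.58, 26.11, 28.54, 26.16]
scene [289 193  18   8  76] [297.40789474 196.35526316]
theta line 89.34086 centroid -0.05987541 0.088296816 theta via pivot 91.50523
green [27.47, 26.48, 27.52, 26.5]
blue [24.04, 18.95, 21.4, 23.46]
stack [23.98, 34.21, 24.01, 34.19]
```

```bash
python3 -c "
from rig import *
print(hand_in())"
```

```text
the job is handed in; nothing more can be done
None
```

I slid the cover back to its stop with both fingertips on the lip. Then I pushed the yellow lever clockwise to its stop with the closed fingers, pulled the arm clear and handed the job in at about 12 s of the 54 s allowed. No verdict was reported.

**Cover:** It is fully open and looks down on its runners. The lip is about 14 cm further back than at the start. That fits the 150 mm stop if the cover began about 10 mm open, as its starting edges suggested. The force against the stop reached about 60 N for a moment, on the fingertips, below the 120 N wrist limit.

**Yellow lever:** It measures about 89–91.5° in the two views, against a stop at 90°.

**Blue lever, tape roll and cups:** The blue lever looks the same before and after. The tape roll and cup stack moved less than 0.15 px in both views.

**One check that disagreed:** The cup moved only 0.02 px in the top view, but its colour-mask centre shifted about 5 px in the scene view. By eye the cup is in the same place in the scene pictures, and the robot never went near it. I put the shift down to the arm's shadow or a mask change and did not look into it further.

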